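# Index the candle carousel by one turn of its hand wheel

### The arm

A 6-joint arm with a two-finger parallel gripper is mounted at the origin on a cart in front of the work surface, level with it; the furniture and walls round the work are solid. World frame = base frame: x ahead of the robot, y to its left, z up, the work surface at z = 0. Lengths are in m, angles in rad, forces in N, time in s.
With the tool pointing down it reaches from about 0.25 to 0.8 m from the base axis. Payload 8.5 kg.
Tool frame: the origin (TCP) lies at the very end of the fingers, on their centre line; the grasp point (between the pads) lies 19 mm behind it; z points along the fingers, y is the direction in which the jaws open and shut (so a half turn about z gives the same grasp; the last joint's range is limited). The gripper opens to 85 mm and grips with 20 to 120 N. Pads are 22 mm wide; open, the fingers measure 114 mm over their backs; the gripper's body (76 mm by 85 mm) begins 54 mm behind the grasp point. The pads swing forward as they close: fully open they stand 13 mm farther back than shut.
Start: joints at [1.169, 0.238, -0.013, 1.319, 0, 1.571], TCP at [0.205, 0.483, 0.231] pointing down, gripper open.
Joint ranges: [-2.66, 2.66], [-1.03, 1.9], [-1.14, 1.46], [-1.82, 2.27], [-1.45, 1.34], [-3.14, 3.14]. Speed limits (rad/s): [2.22, 2.22, 2.79, 3.14, 3.14, 3.14].

### API

Orientations are given as [roll, pitch, yaw] about the fixed x, y, z axes, in that order (R = Rz(yaw) Ry(pitch) Rx(roll)).
In Python, from station import env gives the robot as it stands.
- The arm moves only by the shell command python3 -m pendant 'ROWS' [FORCE]. ROWS is JSON, a list that holds one entry, the list of rows, each a list of 7 numbers: the turn, a rotation vector about the tool's x, y, z in rad, then the shift along the tool's x, y, z in mm, then the closure, from 0 (fully open) to 1 (shut). In form: [[[wx, wy, wz, dx, dy, dz, grip], ...]]. A call has exactly 10 rows; each row shifts and turns the commanded pose from where the row before left it, along the tool's axes as they then stand; what a row does not reach is not made up. A row lasts 1/10 s, in which the tool goes at most 50 mm and 8.59 degrees, less where a joint would pass 70% of its speed; a pose out of reach is approached as far as the arm can. A call with a gripper value outside its range is refused whole. The fingers move at their own pace and stop on an object; FORCE is the grip in N (left out, the last holds). Time passes only in rows, so rows that do not move let the fingers close, or fill a call up. It gives the time, the measured TCP pose, the force and the opening at its end, in the units of the state.
- env.get_state(): the state, without advancing time (a new reading comes with each control period).
- env.capture(name): name is "scene" or "top" or "wrist"; returns the picture (420x560x3 uint8, blue, green, red); there is no depth.
- env.camera_params(name): a dict with "K" (3x3 intrinsics, pixels), "camera_from_world" (4x4, takes a point from world to camera coordinates). Camera axes: x right, y up, looking along -z (the intrinsics and any distortion apply to the point x, -y, -z); pixel columns grow to the right and rows downward; lengths in m; the calibration is good to about 2 mm. The wrist camera is an equidistant fisheye: a pixel r from the principal point sees the ray r / f radians off the axis. A picture is of the moment at which its call begins: read the wrist's pose just before it. camera_params takes no time and is no camera call; for the wrist camera it gives the pose at the moment of the call.
- env.finish_job(): hands the job in, once; it reports no verdict.
The state is a dict: "clock": time; "qpos": joint angles; "dq": joint speeds; "effort": joint torques, N m; "eef_pos": TCP position; "ee_rot": TCP orientation; "ft_force": force on the tool from outside, world axes, zero at the start; "ft_torque": the same for the moment, N m; "opening": opening from 0.0 (shut) to 1.0 (fully open).
Only numpy, scipy, OpenCV 4.12 (cv2) and the standard library are available. Lean on these libraries where they do the work, as an engineer would, in place of code of your own. Each camera call takes 0.05 s, during which the arm holds its last target. There are 200 camera calls.

### The job

Bring the next candle on the display carousel forward: with the fingers against the side of the red upright handle of the hand wheel, push the wheel clockwise (seen from above) through exactly one turn, so that the handle finishes where it started, then leave it. Do not grip the handle, overshoot or turn the wheel backwards; do not touch the candles or the deck of the carousel, and leave everything else on the table where it stands.

Things in the scene. Friction and masses are not known exactly. Their poses are not given: they have to be found in the camera images.
- stand: The carousel's fixed dark steel stand, bolted to the table: round foot 144 mm in diameter, upright column 20 mm in diameter on its middle. Origin: centre of the foot's underside, on the table top; the common vertical axis of wheel and carousel passes through it. Its yaw is arbitrary.
- carousel: Round wooden deck, 190 mm wide, top 28 mm above the table, with four candles seated fast round its axis (three lidded cream jars, one open tester; their tops 102 to 110 mm above the table). Geared to the wheel at a quarter of its angle, same sense: one turn of the wheel moves it on by one candle. Origin on the axis, 20 mm above the table. Not to be touched.
- wheel_centre (a point): Centre of the hand wheel, on the vertical axis, 138 mm above the table. The wheel lies level: a steel rim of round bar 9 mm thick, centre line 55 mm from the axis, top of the rim 143 mm above the table, three spokes 8 mm thick, hub 30 mm in diameter reaching to 152 mm. All space above the wheel is free.
- handle: Red upright handle on the rim at a spoke's end, fixed to the wheel: round, 44 mm tall, 16 mm wide at its foot, 23 mm wide from 24 to 36 mm above it. Origin: centre of its foot, 142 mm above the table, 55 mm from the axis; its top is at 186 mm. About 2 to 3 N pushed on the handle overcome the wheel's friction; it stays where it is left and does not coast.
- handle_mid (a point): Point on the handle's centre line, 24 mm above its foot, that is 166 mm above the table, 55 mm from the axis: the place to push.
- wheel (a joint): Angle of the hand wheel in rad, growing clockwise seen from above; starts anywhere from -0.3 to 0.3 and must grow by 6.283. It has no stop and no click at one turn.
- tester_a: Bystander: open tester candle in a glass, 67 mm wide, 74 mm tall; origin at the centre of its underside.
- tester_b: Bystander: a second such tester candle, 67 mm wide, 74 mm tall; origin at the centre of its underside.
- jar: Bystander: loose lidded cream candle jar, 69 mm wide, 82 mm tall; origin at the centre of its underside.
- cards_a: Bystander: clear tray of white scent cards, 65 x 92 x 19 mm (x, y, z); origin at the centre of its underside.
- tin: Bystander: flat yellow hinged tin, 61 x 88 x 22 mm; origin at the centre of its underside.

How it is judged:
By the outcome, as a careful person would: the job done as asked, in the order asked, and still so for the second after the job is handed in, with the robot touching nothing.
It also fails if it takes over 58 s, if anything falls off the work surface, if the arm or the gripper's body presses on something with over 40 N, if the wrist force passes 120 N, or if a joint passes its speed limit or range.

## Working session

There is one attempt and no reset: what is moved stays moved. The work goes in short steps, Python scripts to look and compute and a shell command to move; the robot and the scene stay as the last step left them, time stands still between calls to the robot, and variables do not carry over. Pictures are saved under pics/ and viewed, about 8 in all and at most 12, crops included, and the job is handed in when it is done.

```bash
ls; mkdir -p pics; python3 - <<'E'
from station import env
import cv2,numpy as np
np.set_printoptions(precision=4,suppress=True)
s=env.get_state()
for k in ("clock","qpos","eef_pos","ee_rot","ft_force","opening"): print(k,s[k])
for n in ("scene","top"):
    p=env.camera_params(n); print(n,p["K"],p["camera_from_world"],[k for k in p])
    cv2.imwrite(f"pics/{n}0.png",env.capture(n))
a=cv2.imread("pics/top0.png")
E
```

```text
pics
clock 0.0
qpos [ 1.169   0.2388 -0.0143  1.3192 -0.      1.5708]
eef_pos [0.2052 0.4828 0.2307]
ee_rot [-3.1401  0.      2.7398]
ft_force [-0.0797  0.2763  0.3471]
opening 0.9997758624052766
scene [[518.9252   0.     283.7355]
 [  0.     518.9252 215.6169]
 [  0.       0.       1.    ]] [[ 0.7544 -0.6562 -0.0161 -0.6087]
 [ 0.3452  0.3758  0.86   -0.1932]
 [-0.5583 -0.6544  0.51   -1.2817]
 [ 0.      0.      0.      1.    ]] ['K', 'camera_from_world']
top [[461.0341   0.     283.975 ]
 [  0.     461.0341 209.3559]
 [  0.       0.       1.    ]] [[ 0.0062 -0.9997  0.0244 -0.2737]
 [ 0.9878  0.0099  0.1557 -0.5732]
 [-0.1559  0.0231  0.9875 -1.1748]
 [ 0.      0.      0.      1.    ]] ['K', 'camera_from_world']
```

View pics/top0.png

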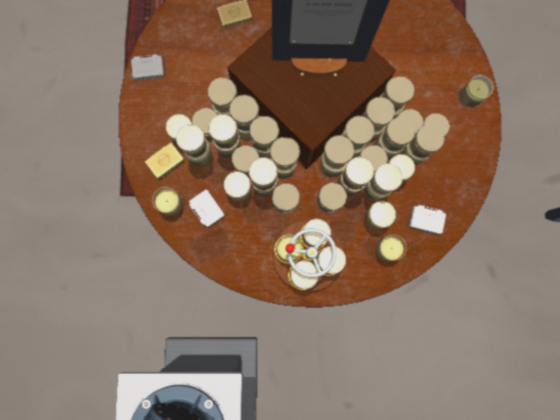

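View pics/scene0.png

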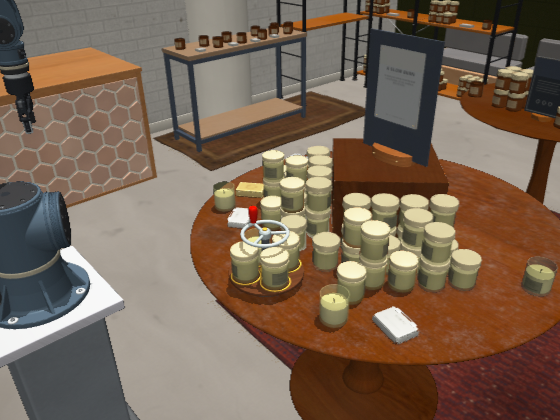

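```bash
cat > h.py <<'E'
import cv2,numpy as np
np.set_printoptions(precision=4,suppress=True)
def ray(p,uv):
    K,T=np.array(p["K"]),np.array(p["camera_from_world"]); R=T[:3,:3]
    d=np.linalg.solve(K,[uv[0],uv[1],1.]); d=R.T@(d*[1,-1,-1]); return -R.T@T[:3,3],d
def onplane(p,uv,z):
    c,d=ray(p,uv); return c+d*(z-c[2])/d[2]
def tri(rays):
    A=[];b=[]
    for c,d in rays:
        d=d/np.linalg.norm(d); P=np.eye(3)-np.outer(d,d); A.append(P); b.append(P@c)
    return np.linalg.lstsq(np.vstack(A),np.hstack(b),rcond=None)[0]
def red(im):
    h=cv2.cvtColor(im,cv2.COLOR_BGR2HSV)
    m=(((h[...,0]<5)|(h[...,0]>174))&(h[...,1]>180)&(h[...,2]>130)).astype(np.uint8)
    n,l,s,c=cv2.connectedComponentsWithStats(m)
    i=1+np.argmax(s[1:,4]); return c[i],s[i]
E
python3 - <<'E'
from station import env
from h import *
P={n:env.camera_params(n) for n in("top","scene")}
I={n:cv2.imread(f"pics/{n}0.png") for n in P}
r={n:red(I[n]) for n in P}; print(r)
print("tri handle",tri([ray(P[n],r[n][0]) for n in P]))
for n in P: print(n,onplane(P[n],r[n][0],.172 if n=="scene" else .18))
outs=[]
for n,(cx,cy) in {"top":(310,252),"scene":(265,235)}.items():
    c=I[n][cy-40:cy+40,cx-40:cx+40]; h=cv2.cvtColor(c,cv2.COLOR_BGR2HSV)
    m=((h[...,1]<40)&(h[...,2]>100)).astype(np.uint8)*255
    k=cv2.resize(c,(400,400),interpolation=cv2.INTER_CUBIC); 
    outs.append(np.vstack([k[:, :],])); outs[-1]=np.hstack([k]) 
    cv2.imwrite(f"pics/m_{n}.png",m)
    pts=cv2.findNonZero(m); 
    if pts is not None:
        e=cv2.minEnclosingCircle(pts); hull=cv2.convexHull(pts); el=cv2.fitEllipse(hull); print(n,len(pts),el[0][0]+cx-40,el[0][1]+cy-40,el[1],el[2])
        print(onplane(P[n],(el[0][0]+cx-40,el[0][1]+cy-40),.138))
cv2.imwrite("pics/crop.png",np.hstack(outs))
E
```

```text
{'top': (array([289.7907, 247.7674]), array([287, 244,   7,   8,  43], dtype=int32)), 'scene': (array([252.6022, 212.0538]), array([249, 206,   8,  15,  93], dtype=int32))}
tri handle [ 0.4649 -0.2807  0.1708]
top [ 0.464  -0.2801  0.18  ]
scene [ 0.464  -0.2825  0.172 ]
top 1869 315.43506622314453 254.86822509765625 (56.41670608520508, 69.03211975097656) 17.17385482788086
[ 0.4504 -0.3439  0.138 ]
scene 957 260.578556060791 230.77728271484375 (51.3655891418457, 72.03456115722656) 133.2749786376953
[ 0.4574 -0.3196  0.138 ]
```

View pics/crop.png

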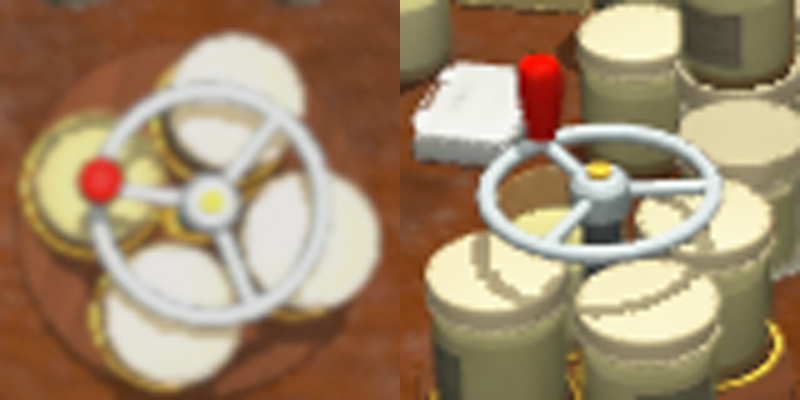

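```bash
python3 - <<'E'
from station import env
from h import *
P={n:env.camera_params(n) for n in("top","scene")}
t=onplane(P["top"],(311.9,252.3),.152);s=onplane(P["scene"],(264.9,228.9),.152)
c=tri([ray(P["top"],(311.9,252.3)),ray(P["scene"],(264.9,228.9))]); print(t,s,"tri",c, onplane(P["top"],(311.9,252.4),.138),onplane(P["scene"],(264.9,233.5),.138))
h=np.array([.4649,-.2807]);print(np.linalg.norm(h-c[:2]),np.degrees(np.arctan2(*(h-c[:2])[::-1])))
# bystanders near: rough px -> positions
for n,uv,z in(("jarback",(286,198),.082),("jarR",(332,197),.082),("jar2",(382,214),.12),("testerR",(391,248),.074),("cards",(207,208),.019)): print(n,onplane(P["top"],uv,z))
E
```

```text
[ 0.4557 -0.3342  0.152 ] [ 0.4568 -0.3377  0.152 ] tri [ 0.457  -0.3351  0.1505] [ 0.4563 -0.3353  0.138 ] [ 0.4574 -0.3362  0.138 ]
0.054997589734602344 81.70163192638853
jarback [ 0.5999 -0.2734  0.082 ]
jarR [ 0.6038 -0.3928  0.082 ]
jar2 [ 0.5548 -0.513   0.12  ]
testerR [ 0.4733 -0.545   0.074 ]
cards [ 0.5817 -0.0613  0.019 ]
```

```bash
python3 -m pendant '[[[0,0,-0.1,0,0,0,1],[0,0,-0.1,0,0,0,1],[0,0,-0.1,0,0,0,1],[0,0,-0.1,0,0,0,1],[0,0,0,-10,-30,0,1],[0,0,0,-10,-33,0,1],[0,0,0,-10,-33,0,1],[0,0,0,-10,-33,0,1],[0,0,0,-10,-33,0,1],[0,0,0,-10,-33,0,1]]]'
```

```text
clock: 1.1
eef_pos: [0.2649, 0.2866, 0.2311]
ee_rot: [-3.141, -0.0, 3.14]
ft_force: [1.0, -0.4, -0.6]
opening: -0.002
```

```bash
python3 -m pendant '[[[0,0,0,-10,-33,0,1],[0,0,0,-10,-33,0,1],[0,0,0,-10,-33,0,1],[0,0,0,-10,-33,0,1],[0,0,0,-10,-33,0,1],[0,0,0,-8,-33,0,1],[0,0,0,-8,-33,0,1],[0,0,0,-8,-33,0,1],[0,0,0,-8,-33,0,1],[0,0,0,-8,-33,0,1]]]' && python3 -m pendant '[[[0,0,0,-7,-33,0,1],[0,0,0,-7,-33,0,1],[0,0,0,-7,-33,0,1],[0,0,0,-7,-33,0,1],[0,0,0,-7,-33,0,1],[0,0,0,-5,-33,0,1],[0,0,0,-5,-33,0,1],[0,0,0,0,-10,0,1],[0,0,0,0,0,0,1],[0,0,0,0,0,0,1]]]'
```

```text
clock: 2.1
eef_pos: [0.3542, -0.0436, 0.2312]
ee_rot: [-3.142, -0.0, 3.14]
ft_force: [0.6, 0.6, 0.2]
opening: 0.001
clock: 3.1
eef_pos: [0.3985, -0.2824, 0.2311]
ee_rot: [3.141, -0.001, 3.14]
ft_force: [-0.3, 0.5, 0.6]
opening: -0.001
```

```bash
python3 - <<'E'
from station import env
from h import *
p=env.camera_params("wrist"); print(p["K"],p["camera_from_world"])
w=env.capture("wrist");cv2.imwrite("pics/w1.png",w)
s=env.capture("scene");cv2.imwrite("pics/s1.png",s[100:340,120:440]);print(red(s))
t=env.capture("top");print(red(t))
v=np.zeros((420,800,3),np.uint8);v[:,:560]=w
v[:180,560:]=cv2.resize(s[100:340,120:440],(240,180));v[190:370,560:]=cv2.resize(t[160:340,200:440],(240,180))
cv2.imwrite("pics/v1.png",v)
E
```

```text
[[325.1923   0.     279.0395]
 [  0.     325.1923 208.8467]
 [  0.       0.       1.    ]] [[ 0.0025  1.      0.0017  0.281 ]
 [-0.9455  0.0029 -0.3257  0.4205]
 [-0.3257 -0.0008  0.9455 -0.2501]
 [ 0.      0.      0.      1.    ]]
(array([252.5047, 212.9159]), array([249, 206,   8,  17, 107], dtype=int32))Traceback (most recent call last):
  File "<stdin>", line 6, in <module>
  File "h.py", line 17, in red
    i=1+np.argmax(s[1:,4]); return c[i],s[i]
        ~~~~~~~~~^^^^^^^^^
    return _wrapfunc(a, 'argmax', axis=axis, out=out, **kwds)
    return bound(*args, **kwds)
ValueError: attempt to get argmax of an empty sequence
```

View wrist.

```bash
python3 - <<'E'
from h import *
w=cv2.imread("pics/w1.png");s=cv2.imread("pics/s1.png")
v=np.zeros((420,800,3),np.uint8);v[:,:560]=w;v[:180,560:]=cv2.resize(s,(240,180))
cv2.imwrite("pics/v1.png",v)
try: print(red(w))
except Exception as e: print(e)
E
```

```text
attempt to get argmax of an empty sequence
```

View pics/v1.png

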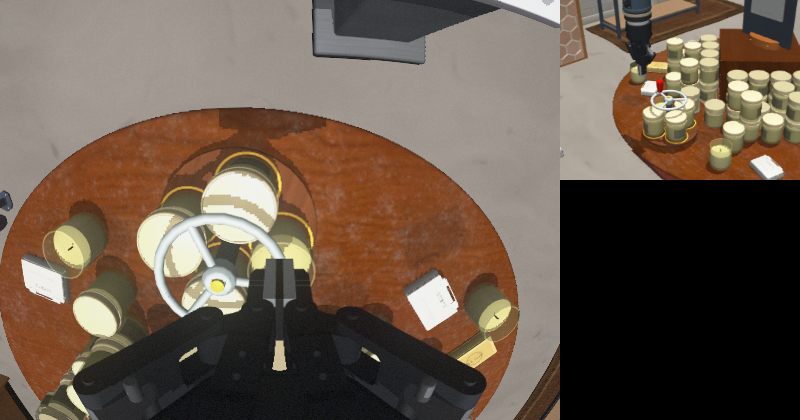

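```bash
cat >> h.py <<'E'
def wplane(p,uv,z):
    K,T=np.array(p["K"]),np.array(p["camera_from_world"]);R=T[:3,:3]
    q=np.array([(uv[0]-K[0,2]),(uv[1]-K[1,2])]);r=np.hypot(*q);a=r/K[0,0]
    d=np.array([q[0]/r*np.sin(a),q[1]/r*np.sin(a),np.cos(a)]);d=R.T@(d*[1,-1,-1]);c=-R.T@T[:3,3]
    return c+d*(z-c[2])/d[2]
E
python3 - <<'E'
from station import env
from h import *
print(wplane(env.camera_params("wrist"),(217.5,286),.152), env.get_state()["eef_pos"])
E
python3 -m pendant '[[[0,0,0,0,0,10,1],[0,0,0,0,0,15,1],[0,0,0,0,0,15,1],[0,0,0,0,0,15,1],[0,0,0,0,0,10,1],[0,0,0,0,0,8,1],[0,0,0,0,0,0,1],[0,0,0,0,0,0,1],[0,0,0,-3,0,0,1],[0,0,0,-3,0,0,1]]]'
```

```text
[ 0.4582 -0.332   0.152 ] [ 0.3988 -0.2821  0.2315]
clock: 4.25
eef_pos: [0.4055, -0.2835, 0.1589]
ee_rot: [-3.141, 0.001, 3.14]
ft_force: [0.3, 0.0, -0.5]
opening: -0.004
```

```bash
python3 -m pendant '[[[0,0,0,-5,0,0,1],[0,0,0,-5,0,0,1],[0,0,0,-5,0,0,1],[0,0,0,-5,0,0,1],[0,0,0,-5,0,0,1],[0,0,0,-3,0,0,1],[0,0,0,-1,0,0,1],[0,0,0,0,0,0,1],[0,0,0,0,0,0,1],[0,0,0,0,0,0,1]]]'; python3 - <<'E'
from station import env
from h import *
s=env.capture("scene");print(red(s));cv2.imwrite("pics/s2.png",s); print(env.get_state()["ft_force"],env.get_state()["eef_pos"])
E
```

```text
clock: 5.25
eef_pos: [0.4337, -0.2833, 0.1584]
ee_rot: [-3.141, -0.0, 3.14]
ft_force: [0.1, 0.5, -0.4]
opening: 0.0
(array([252.931 , 213.9655]), array([249, 207,   8,  16,  87], dtype=int32))
[ 0.1402 -0.4593  0.3821] [ 0.4337 -0.2833  0.1584]
```

```bash
python3 -m pendant '[[[0,0,0,-1,0,0,1],[0,0,0,-1,0,0,1],[0,0,0,-1,0,0,1],[0,0,0,-1,0,0,1],[0,0,0,-1,0,0,1],[0,0,0,-1,0,0,1],[0,0,0,0,0,0,1],[0,0,0,0,0,0,1],[0,0,0,0,0,0,1],[0,0,0,0,0,0,1]]]'; python3 - <<'E'
from station import env
from h import *
s=env.capture("scene");print(red(s));cv2.imwrite("pics/s3.png",s); print(env.get_state()["ft_force"],env.get_state()["eef_pos"])
E
```

```text
clock: 6.3
eef_pos: [0.4399, -0.2833, 0.1583]
ee_rot: [-3.141, -0.0, 3.14]
ft_force: [-0.4, -0.5, 0.3]
opening: -0.003
(array([253.4306, 213.875 ]), array([251, 207,   6,  16,  72], dtype=int32))
[-1.2244 -0.9949 -0.5308] [ 0.4399 -0.2833  0.1583]
```

```bash
python3 -m pendant '[[[0,0,0,-1,0,0,1],[0,0,0,0,0,0,1],[0,0,0,0,0,0,1],[0,0,0,0,0,0,1],[0,0,0,0,0,0,1],[0,0,0,0,0,0,1],[0,0,0,0,0,0,1],[0,0,0,0,0,0,1],[0,0,0,0,0,0,1],[0,0,0,0,0,0,1]]]'; python3 - <<'E'
from h import *
a=[cv2.resize(cv2.imread(f"pics/{n}.png")[190:260,220:300],(400,350),interpolation=cv2.INTER_CUBIC) for n in("scene0","s3")]
cv2.imwrite("pics/v2.png",np.hstack(a))
E
```

```text
clock: 7.35
eef_pos: [0.4409, -0.2833, 0.1583]
ee_rot: [-3.142, -0.0, 3.14]
ft_force: [0.2, 0.5, -0.4]
opening: -0.001
```

View pics/v2.png

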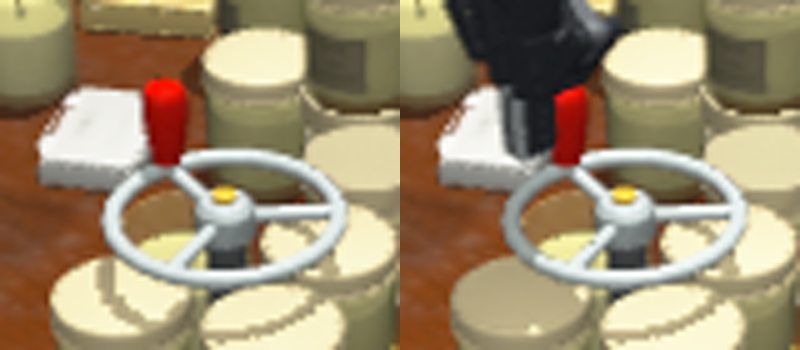

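```bash
cat > look.py <<'E'
import sys
from station import env
from h import *
n=sys.argv[1]; F=[]
for i in range(int(sys.argv[2]) if len(sys.argv)>2 else 3):
    s=env.capture("scene"); st=env.get_state(); F.append(st["ft_force"])
cv2.imwrite(f"pics/{n}.png",s)
d=s[205:226,240:275].astype(float); rd=d[...,2]-d[...,1:2].max(-1)
# mean right edge column (subpixel) over handle rows: half-level crossing
e=[]
for row in np.clip(rd[5:15],0,None):
    m=row.max(); k=np.where(row>m/2)[0]
    if m>60 and k[-1]+1<len(row): k=k[-1]; e.append(240+k+(row[k]-m/2)/(row[k]-row[k+1]))
print("F",np.mean(F,0),"tcp",st["eef_pos"],"clk",st["clock"],"edge",np.mean(e) if e else None,len(e))
E
python3 - <<'E'
from h import *
for n in("scene0","s2","s3"):
    s=cv2.imread(f"pics/{n}.png");d=s[205:226,240:275].astype(float); rd=d[...,2]-d[...,1:2].max(-1);e=[]
    for row in np.clip(rd[5:15],0,None):
        m=row.max(); k=np.where(row>m/2)[0][-1]; e.append(240+k+(row[k]-m/2)/(row[k]-row[k+1]))
    print(n,np.mean(e))
E
python3 look.py c0 4
python3 -m pendant '[[[0,0,0,-1,0,0,1],[0,0,0,-0.5,0,0,1],[0,0,0,0,0,0,1],[0,0,0,0,0,0,1],[0,0,0,0,0,0,1],[0,0,0,0,0,0,1],[0,0,0,0,0,0,1],[0,0,0,0,0,0,1],[0,0,0,0,0,0,1],[0,0,0,0,0,0,1]]]' >/dev/null; python3 look.py c1 4
```

```text
scene0 257.59314675787385
s2 257.51859319627744
s3 257.57865384042634
F [-0.0798 -0.2342 -0.299 ] tcp [ 0.4409 -0.2833  0.1583] clk 7.55 edge 257.53627876752876 10
F [ 0.1105  0.0916 -0.2323] tcp [ 0.4424 -0.2833  0.1583] clk 8.75 edge 257.30186050955547 10
```

```bash
python3 -m pendant '[[[0,0,0,-1,0,0,1],[0,0,0,-0.5,0,0,1],[0,0,0,0,0,0,1],[0,0,0,0,0,0,1],[0,0,0,0,0,0,1],[0,0,0,0,0,0,1],[0,0,0,0,0,0,1],[0,0,0,0,0,0,1],[0,0,0,0,0,0,1],[0,0,0,0,0,0,1]]]' >/dev/null; python3 look.py c2 4; python3 -m pendant '[[[0,0,0,-1,0,0,1],[0,0,0,-0.5,0,0,1],[0,0,0,0,0,0,1],[0,0,0,0,0,0,1],[0,0,0,0,0,0,1],[0,0,0,0,0,0,1],[0,0,0,0,0,0,1],[0,0,0,0,0,0,1],[0,0,0,0,0,0,1],[0,0,0,0,0,0,1]]]' >/dev/null; python3 look.py c3 4
```

```text
F [-2.4287  0.8658  0.682 ] tcp [ 0.4439 -0.2832  0.1583] clk 9.95 edge 258.1279687856004 10
F [-0.2296  0.4945 -0.4315] tcp [ 0.4455 -0.2834  0.1584] clk 11.15 edge 258.2755040182588 10
```

```bash
python3 - <<'E'
from h import *
c=np.array([457,-335.]);p=np.array([445.5,-283.4])
for k in range(11):
    a=np.radians(102.6-30*k-3*np.arange(1,11)); r=53.5
    row=[]
    for t in a:
        q=c+r*np.array([np.cos(t),np.sin(t)]); d=np.round(q-p,1); p=p+d; row.append([float(-d[0]),float(d[1])])
    print(k,row,p)
E
```

```text
0 [[-2.6, 1.2], [-2.8, 0.3], [-2.7, 0.3], [-2.8, 0.1], [-2.8, -0.0], [-2.8, -0.2], [-2.8, -0.4], [-2.8, -0.5], [-2.7, -0.6], [-2.7, -0.7]] [ 473.  -283.9]
1 [[-2.6, -1.0], [-2.6, -1.0], [-2.6, -1.2], [-2.5, -1.3], [-2.4, -1.4], [-2.3, -1.6], [-2.2, -1.7], [-2.2, -1.8], [-2.0, -1.9], [-2.0, -2.0]] [ 496.4 -298.8]
2 [[-1.8, -2.1], [-1.8, -2.2], [-1.6, -2.3], [-1.4, -2.4], [-1.4, -2.4], [-1.2, -2.5], [-1.1, -2.6], [-1.0, -2.6], [-0.8, -2.7], [-0.7, -2.7]] [ 509.2 -323.3]
3 [[-0.6, -2.8], [-0.3, -2.8], [-0.3, -2.7], [-0.1, -2.8], [0.0, -2.8], [0.2, -2.8], [0.4, -2.8], [0.5, -2.8], [0.6, -2.7], [0.7, -2.7]] [ 508.1 -351. ]
4 [[1.0, -2.6], [1.0, -2.6], [1.2, -2.6], [1.3, -2.5], [1.4, -2.4], [1.6, -2.3], [1.7, -2.2], [1.8, -2.2], [1.9, -2.0], [2.0, -2.0]] [ 493.2 -374.4]
5 [[2.1, -1.8], [2.2, -1.8], [2.3, -1.6], [2.4, -1.4], [2.4, -1.4], [2.5, -1.2], [2.6, -1.1], [2.6, -1.0], [2.7, -0.8], [2.7, -0.7]] [ 468.7 -387.2]
6 [[2.8, -0.6], [2.8, -0.3], [2.7, -0.3], [2.8, -0.1], [2.8, 0.0], [2.8, 0.2], [2.8, 0.4], [2.8, 0.5], [2.7, 0.6], [2.7, 0.7]] [ 441.  -386.1]
7 [[2.6, 1.0], [2.6, 1.0], [2.6, 1.2], [2.5, 1.3], [2.4, 1.4], [2.3, 1.6], [2.2, 1.7], [2.2, 1.8], [2.0, 1.9], [2.0, 2.0]] [ 417.6 -371.2]
8 [[1.8, 2.1], [1.8, 2.2], [1.6, 2.3], [1.4, 2.4], [1.4, 2.4], [1.2, 2.5], [1.1, 2.6], [1.0, 2.6], [0.8, 2.7], [0.7, 2.7]] [ 404.8 -346.7]
9 [[0.6, 2.8], [0.3, 2.8], [0.3, 2.7], [0.1, 2.8], [-0.0, 2.8], [-0.2, 2.8], [-0.4, 2.8], [-0.5, 2.8], [-0.6, 2.7], [-0.7, 2.7]] [ 405.9 -319. ]
10 [[-1.0, 2.6], [-1.0, 2.6], [-1.2, 2.6], [-1.3, 2.5], [-1.4, 2.4], [-1.6, 2.3], [-1.7, 2.2], [-1.8, 2.2], [-1.9, 2.0], [-2.0, 2.0]] [ 420.8 -295.6]
```

```bash
python3 -m pendant '[[[0,0,0,-2.6,1.2,0,1],[0,0,0,-2.8,0.3,0,1],[0,0,0,-2.7,0.3,0,1],[0,0,0,-2.8,0.1,0,1],[0,0,0,-2.8,0,0,1],[0,0,0,-2.8,-0.2,0,1],[0,0,0,-2.8,-0.4,0,1],[0,0,0,-2.8,-0.5,0,1],[0,0,0,-2.7,-0.6,0,1],[0,0,0,-2.7,-0.7,0,1]]]' && python3 look.py d0 2 && python3 -m pendant '[[[0,0,0,-2.6,-1.0,0,1],[0,0,0,-2.6,-1.0,0,1],[0,0,0,-2.6,-1.2,0,1],[0,0,0,-2.5,-1.3,0,1],[0,0,0,-2.4,-1.4,0,1],[0,0,0,-2.3,-1.6,0,1],[0,0,0,-2.2,-1.7,0,1],[0,0,0,-2.2,-1.8,0,1],[0,0,0,-2.0,-1.9,0,1],[0,0,0,-2.0,-2.0,0,1]]]' && python3 look.py d1 2; python3 - <<'E'
from h import *
a=[cv2.resize(cv2.imread(f"pics/{n}.png")[180:260,220:300],(400,400),interpolation=cv2.INTER_CUBIC) for n in("d0","d1")]
cv2.imwrite("pics/v3.png",np.hstack(a))
E
```

```text
clock: 12.15
eef_pos: [0.4728, -0.2839, 0.1583]
ee_rot: [-3.141, -0.001, 3.14]
ft_force: [-4.1, -3.1, 1.5]
opening: -0.004
F [-1.8869 -0.83   -0.2911] tcp [ 0.4733 -0.2838  0.1583] clk 12.25 edge 269.4154400007123 10
clock: 13.25
eef_pos: [0.4938, -0.2996, 0.1581]
ee_rot: [-3.14, -0.005, 3.138]
ft_force: [-17.2, -5.1, 4.7]
opening: -0.001
F [-13.1648  -4.634    2.9779] tcp [ 0.494  -0.2997  0.158 ] clk 13.35 edge None 0
```

View pics/v3.png

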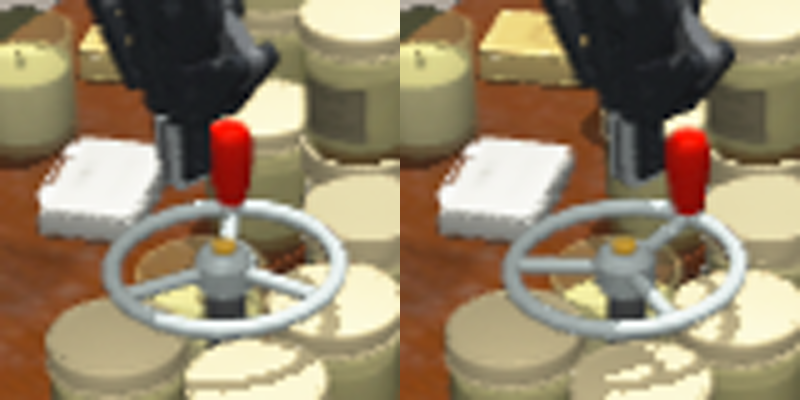

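```bash
python3 -m pendant '[[[0,0,0,4,0,0,1],[0,0,0,5,4,0,1],[0,0,0,5,8,0,1],[0,0,0,5,8,0,1],[0,0,0,5,8,0,1],[0,0,-0.1,0,0,0,1],[0,0,-0.145,0,0,0,1],[0,0,-0.145,0,0,0,1],[0,0,-0.145,0,0,0,1],[0,0,-0.145,0,0,0,1]]]'; python3 look.py d2 2; python3 - <<'E'
from station import env
from h import *
p=env.camera_params("scene")
print(env.get_state()["qpos"])
for n in("d1","d2"):
    s=cv2.imread(f"pics/{n}.png");c,b=red(s); h=onplane(p,c,.167); d=h[:2]-[.457,-.335]; print(n,c,b,h,np.linalg.norm(d),np.degrees(np.arctan2(d[1],d[0])))
E
```

```text
clock: 14.35
eef_pos: [0.4723, -0.27, 0.1585]
ee_rot: [-3.141, 0.0, -2.457]
ft_force: [-0.2, -1.0, 0.2]
opening: -0.0
F [ 0.7664 -0.0083  0.1335] tcp [ 0.4722 -0.2701  0.1585] clk 14.45 edge None 0
[-0.5196  0.304  -0.1117  1.1547  0.0001 -1.2005]
d1 [277.1863 212.8235] [273 206   9  17 102] [ 0.5113 -0.3195  0.167 ] 0.05644310114526379 15.986702700895949
d2 [277.1313 212.4444] [273 206   9  15  99] [ 0.5124 -0.318   0.167 ] 0.05791830115374427 17.110105724322324
```

```bash
python3 -m pendant '[[[0,0,-0.134,0,0,0,1],[0,0,-0.134,0,0,0,1],[0,0,-0.134,0,0,0,1],[0,0,-0.134,0,0,0,1],[0,0,-0.134,0,0,0,1],[0,0,-0.134,0,0,0,1],[0,0,-0.134,0,0,0,1],[0,0,-0.134,0,0,0,1],[0,0,-0.134,0,0,0,1],[0,0,0,0,0,0,1]]]' && python3 -m pendant '[[[0,0,0,0,-7,0,1],[0,0,0,0,-7,0,1],[0,0,0,2,-6,0,1],[0,0,0,5,0,0,1],[0,0,0,5,0,0,1],[0,0,0,5,0,0,1],[0,0,0,5,0,0,1],[0,0,0,3,0,0,1],[0,0,0,0,0,0,1],[0,0,0,0,0,0,1]]]'; cat > where.py <<'E'
# handle from scene view, finger in wheel coords: x tangential behind handle angle, tool yaw error
import sys
from station import env
from h import *
s=env.capture("scene");cv2.imwrite(f"pics/{sys.argv[1]}.png",s);st=env.get_state();T=np.array(st["eef_pos"])
C=np.array([.457,-.335]);yaw=st["ee_rot"][2]
X=np.array([np.cos(yaw),np.sin(yaw)]);Y=np.array([np.sin(yaw),-np.cos(yaw)]);d=C-T[:2]
print("clk",st["clock"],"F",st["ft_force"],"tcp",T,"yaw",np.degrees(yaw),"q6",st["qpos"][5],"centre in tool mm",1e3*d@X,1e3*d@Y)
try:
    c,b=red(s);h=onplane(env.camera_params("scene"),c,.167)[:2]-C;print("red",c,b[4],"r",np.linalg.norm(h)*1e3,"theta",np.degrees(np.arctan2(h[1],h[0])))
except Exception as e: print("no red")
E
python3 where.py e0
```

```text
clock: 15.45
eef_pos: [0.4723, -0.2704, 0.1584]
ee_rot: [-3.142, -0.0, -1.259]
ft_force: [0.4, 0.1, -0.1]
opening: -0.006
clock: 16.45
eef_pos: [0.4989, -0.2884, 0.1583]
ee_rot: [3.141, 0.0, -1.258]
ft_force: [0.1, 0.2, -0.2]
opening: 0.003
clk 16.5 F [ 0.3421 -0.275  -0.3138] tcp [ 0.4989 -0.2883  0.1583] yaw -72.05233301623927 q6 -2.4079710091731568 centre in tool mm 31.50905307979089 54.28615090707861
red [277.1262 212.8058] 103 r 56.438064761905366 theta 16.16277231636479
```

```bash
python3 -m pendant '[[[0,0,0,3,0,0,1],[0,0,0,3,0,0,1],[0,0,0,2,0,0,1],[0,0,0,1,0,0,1],[0,0,0.03,1.7,-0.7,0,1],[0,0,0.06,3.3,-1.3,0,1],[0,0,0.06,3.3,-1.3,0,1],[0,0,0.06,3.3,-1.3,0,1],[0,0,0.06,3.3,-1.3,0,1],[0,0,0.06,3.3,-1.3,0,1]]]' && python3 where.py e1
```

```text
clock: 17.5
eef_pos: [0.5117, -0.3131, 0.1581]
ee_rot: [3.141, 0.001, -1.591]
ft_force: [-1.6, 1.9, -0.0]
opening: -0.0
clk 17.55 F [-0.9001  1.5906 -0.7837] tcp [ 0.512  -0.3137  0.1581] yaw -91.37339202568964 q6 -2.0964688869646224 centre in tool mm 22.64542756084191 54.480391528368834
red [282.3889 215.037 ] 108 r 56.69334644293595 theta -1.1693575626338628
```

```bash
python3 -m pendant '[[[0,0,0.06,3.3,-1.3,0,1],[0,0,0.06,3.3,-1.3,0,1],[0,0,0.06,3.3,-1.3,0,1],[0,0,0.06,3.3,-1.3,0,1],[0,0,0.06,3.3,-1.3,0,1],[0,0,0.06,3.3,-1.3,0,1],[0,0,0.06,3.3,-1.3,0,1],[0,0,0.06,3.3,-1.3,0,1],[0,0,0.06,3.3,-1.3,0,1],[0,0,0.06,3.3,-1.3,0,1]]]' && python3 where.py e2
```

```text
clock: 18.55
eef_pos: [0.5151, -0.3478, 0.158]
ee_rot: [3.14, 0.001, -2.189]
ft_force: [-0.3, 2.5, -1.1]
opening: -0.002
clk 18.6 F [0.0913 1.5307 0.5094] tcp [ 0.515  -0.3484  0.1581] yaw -125.66327777856095 q6 -1.5432079861956491 centre in tool mm 22.954913308824075 54.9579366693136
red [287.3874 221.5676] 111 r 55.77420346386938 theta -35.42902506465648
```

```bash
python3 -m pendant '[[[0,0,0.06,3.4,-1.3,0,1],[0,0,0.06,3.3,-1.3,0,1],[0,0,0.06,3.4,-1.3,0,1],[0,0,0.06,3.3,-1.3,0,1],[0,0,0.06,3.4,-1.3,0,1],[0,0,0.06,3.3,-1.2,0,1],[0,0,0.06,3.4,-1.2,0,1],[0,0,0.06,3.3,-1.2,0,1],[0,0,0.06,3.4,-1.2,0,1],[0,0,0.06,3.3,-1.2,0,1]]]' && python3 where.py e3 && python3 -m pendant '[[[0,0,0.06,3.4,-1.3,0,1],[0,0,0.06,3.3,-1.3,0,1],[0,0,0.06,3.4,-1.3,0,1],[0,0,0.06,3.3,-1.3,0,1],[0,0,0.06,3.4,-1.3,0,1],[0,0,0.06,3.3,-1.2,0,1],[0,0,0.06,3.4,-1.2,0,1],[0,0,0.06,3.3,-1.2,0,1],[0,0,0.06,3.4,-1.2,0,1],[0,0,0.06,3.3,-1.2,0,1]]]' && python3 where.py e4
```

```text
clock: 19.6
eef_pos: [0.4977, -0.3783, 0.1583]
ee_rot: [3.141, 0.001, -2.788]
ft_force: [0.9, 1.6, 0.3]
opening: 0.001
clk 19.65 F [0.5174 1.5121 0.9182] tcp [ 0.4974 -0.3787  0.1583] yaw -159.97016330889267 q6 -1.000518402410159 centre in tool mm 22.948761656591245 54.932380296275795
red [284.4123 228.6053] 114 r 54.896330562824915 theta -69.2104875029614
clock: 20.65
eef_pos: [0.4663, -0.3938, 0.1585]
ee_rot: [-3.141, 0.001, 2.896]
ft_force: [2.4, 0.8, -1.3]
opening: 0.001
clk 20.7 F [ 1.847   0.2488 -0.2871] tcp [ 0.4657 -0.3938  0.1585] yaw 165.70230962034086 q6 -0.4525190739628877 centre in tool mm 22.916213477229142 54.875343762648434
red [274.5439 234.0526] 114 r 55.21428146524895 theta -103.252525610292
```

```bash
python3 -m pendant '[[[0,0,0.06,3.4,-1.3,0,1],[0,0,0.06,3.3,-1.3,0,1],[0,0,0.06,3.4,-1.3,0,1],[0,0,0.06,3.3,-1.3,0,1],[0,0,0.06,3.4,-1.3,0,1],[0,0,0.06,3.3,-1.2,0,1],[0,0,0.06,3.4,-1.2,0,1],[0,0,0.06,3.3,-1.2,0,1],[0,0,0.06,3.4,-1.2,0,1],[0,0,0.06,3.3,-1.2,0,1]]]' >/dev/null && python3 where.py e5 && python3 -m pendant '[[[0,0,0.06,3.4,-1.3,0,1],[0,0,0.06,3.3,-1.3,0,1],[0,0,0.06,3.4,-1.3,0,1],[0,0,0.06,3.3,-1.3,0,1],[0,0,0.06,3.4,-1.3,0,1],[0,0,0.06,3.3,-1.2,0,1],[0,0,0.06,3.4,-1.2,0,1],[0,0,0.06,3.3,-1.2,0,1],[0,0,0.06,3.4,-1.2,0,1],[0,0,0.06,3.3,-1.2,0,1]]]' >/dev/null && python3 where.py e6 && python3 -m pendant '[[[0,0,0.06,3.4,-1.3,0,1],[0,0,0.06,3.3,-1.3,0,1],[0,0,0.06,3.4,-1.3,0,1],[0,0,0.06,3.3,-1.3,0,1],[0,0,0.06,3.4,-1.3,0,1],[0,0,0.06,3.3,-1.2,0,1],[0,0,0.06,3.4,-1.2,0,1],[0,0,0.06,3.3,-1.2,0,1],[0,0,0.06,3.4,-1.2,0,1],[0,0,0.06,3.3,-1.2,0,1]]]' > /dev/null && python3 where.py e7
```

```text
clk 21.75 F [ 1.1478 -1.6247  0.0034] tcp [ 0.4309 -0.3884  0.1586] yaw 131.36385877506245 q6 0.11559877316292379 centre in tool mm 22.859491824298633 54.865242660343
red [260.7018 235.4561] 114 r 54.31542883201511 theta -137.19610532374298
clk 22.8 F [-2.4092 -2.3664 -0.014 ] tcp [ 0.405  -0.3642  0.1586] yaw 97.0062296608892 q6 0.716887635522618 centre in tool mm 22.60956517411164 55.21536843513465
red [246.7561 234.6585] 41 r 62.66543756281981 theta -168.34457161164
clk 23.85 F [-2.0895 -0.533  -0.4361] tcp [ 0.3975 -0.3292  0.1584] yaw 62.66933253952 q6 1.3565569887215938 centre in tool mm 22.20623358571958 55.49717587613557
no red
```

```bash
python3 -m pendant '[[[0,0,0.06,3.4,-1.3,0,1],[0,0,0.06,3.3,-1.3,0,1],[0,0,0.06,3.4,-1.3,0,1],[0,0,0.06,3.3,-1.3,0,1],[0,0,0.06,3.4,-1.3,0,1],[0,0,0.06,3.3,-1.2,0,1],[0,0,0.06,3.4,-1.2,0,1],[0,0,0.06,3.3,-1.2,0,1],[0,0,0.06,3.4,-1.2,0,1],[0,0,0.06,3.3,-1.2,0,1]]]' >/dev/null && python3 where.py e8
```

```text
clk 24.9 F [-2.1213  0.9692 -0.5066] tcp [ 0.411  -0.2964  0.1582] yaw 28.332893981113052 q6 2.022281610839176 centre in tool mm 22.21190890461685 55.782557875258554
red [245.6667 216.1667] 6 r 56.62321387249168 theta 102.88464106113221
```

```bash
python3 -m pendant '[[[0,0,0.06,3.4,-1.2,0,1],[0,0,0.06,3.3,-1.2,0,1],[0,0,0.06,3.4,-1.2,0,1],[0,0,0.06,3.3,-1.2,0,1],[0,0,0.06,3.4,-1.2,0,1],[0,0,0.06,3.3,-1.2,0,1],[0,0,0.06,3.4,-1.2,0,1],[0,0,0.06,3.3,-1.2,0,1],[0,0,0,0,0,0,1],[0,0,0,0,0,0,1]]]' >/dev/null && python3 where.py e9; python3 look.py e9 3;python3 - <<'E'
from h import *
a=[cv2.resize(cv2.imread(f"pics/{n}.png")[180:260,220:300],(400,400),interpolation=cv2.INTER_CUBIC) for n in("c0","e9")]
cv2.imwrite("pics/v4.png",np.hstack(a))
E
```

```text
clk 25.95 F [-0.9099  0.349  -0.7397] tcp [ 0.4341 -0.2806  0.1583] yaw 1.113949244650733 q6 2.5483728586301346 centre in tool mm 21.871815539943196 54.87377707249423
red [250.6301 214.8356] 73 r 52.04904152339065 theta 89.78250555312395
F [-0.8504  0.2769 -0.205 ] tcp [ 0.4341 -0.2807  0.1584] clk 26.1 edge 254.82177385901414 10
```

View pics/v4.png

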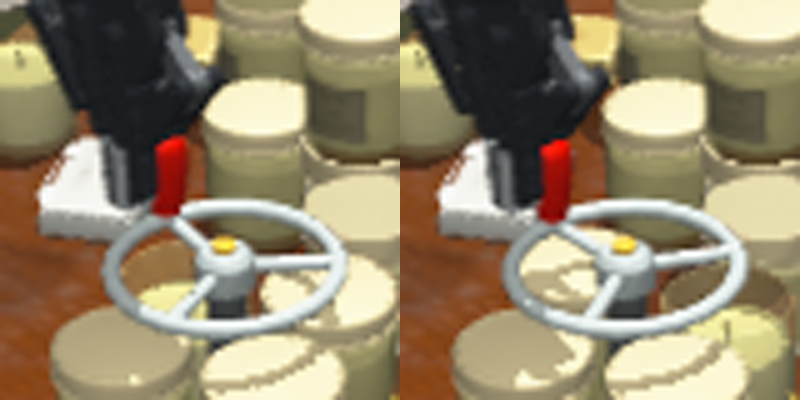

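```bash
python3 - <<'E'
from station import env
from h import *
p=env.camera_params("scene");K,T=np.array(p["K"]),np.array(p["camera_from_world"])
def u(t):
    t=np.radians(t);q=T@[.457+.055*np.cos(t),-.335+.055*np.sin(t),.172,1];q=q[:3]*[1,-1,-1];q=K@q;return (q/q[2])[:2]
for t in (91,90,89,88,85,82,81.7,80): print(t,u(t))
E
```

```text
91 [249.4138 212.7816]
90 [249.7231 212.6457]
89 [250.0363 212.5125]
88 [250.3534 212.382 ]
85 [251.3269 212.0069]
82 [252.3316 211.6573]
81.7 [252.4338 211.6238]
80 [253.0176 211.4388]
```

```bash
python3 -m pendant '[[[0,0,0.035,1.9,-0.8,0,1],[0,0,0.035,1.9,-0.8,0,1],[0,0,0.035,1.9,-0.8,0,1],[0,0,0,0,0,0,1],[0,0,0,0,0,0,1],[0,0,0,0,0,0,1],[0,0,0,0,0,0,1],[0,0,0,0,0,0,1],[0,0,0,0,0,0,1],[0,0,0,0,0,0,1]]]' >/dev/null && python3 where.py f0; python3 look.py f0 3
```

```text
clk 27.15 F [-0.1334 -0.4691 -0.6772] tcp [ 0.4398 -0.2782  0.1584] yaw -5.109834218840246 q6 2.6667563090761948 centre in tool mm 22.20774287950777 55.00586577459107
red [252.1446 214.0482] 83 r 52.79671488256233 theta 84.27665073268898
F [-1.1831 -0.6333  0.1317] tcp [ 0.4398 -0.2782  0.1584] clk 27.3 edge 256.6466354764638 10
```

```bash
python3 -m pendant '[[[0,0,0.018,1.0,-0.4,0,1],[0,0,0.018,1.0,-0.4,0,1],[0,0,0,0,0,0,1],[0,0,0,0,0,0,1],[0,0,0,0,0,0,1],[0,0,0,0,0,0,1],[0,0,0,0,0,0,1],[0,0,0,0,0,0,1],[0,0,0,0,0,0,1],[0,0,0,0,0,0,1]]]' >/dev/null && python3 where.py f1; python3 look.py f1 3
```

```text
clk 28.35 F [ 0.0292 -1.0871 -0.1266] tcp [ 0.4419 -0.2776  0.1583] yaw -7.177379826753209 q6 2.7059405067198683 centre in tool mm 22.167494870037217 55.04806031554031
red [252.7765 213.4471] 85 r 54.39903787954509 theta 81.32786610512471
F [-0.9208 -0.0227  0.3404] tcp [ 0.4419 -0.2776  0.1583] clk 28.5 edge 256.87260884518025 10
```

```bash
python3 -m pendant '[[[0,0,0,-4,0,0,1],[0,0,0,-8,0,0,1],[0,0,0,-10,0,0,1],[0,0,0,-10,-10,0,1],[0,0,0,-8,-30,0,1],[0,0,0,-5,-40,0,1],[0,0,0,-5,-40,0,1],[0,0,0,-5,-40,0,1],[0,0,0,-5,-40,0,1],[0,0,0,0,0,0,1]]]'; cat > cmp.py <<'E'
import sys
from station import env
from h import *
for n in("top","scene"):
    b=env.capture(n);cv2.imwrite(f"pics/{n}_{sys.argv[1]}.png",b);a=cv2.imread(f"pics/{n}0.png")
    r=[]
    for im in(a,b):
        im=im.astype(float);w=np.clip(im[...,2]-np.maximum(im[...,1],im[...,0])-90,0,None)
        x,y=(290,248) if n=="top" else (253,212)
        w=w[y-14:y+14,x-12:x+12];g=np.mgrid[y-14:y+14,x-12:x+12];r.append([(w*g[1]).sum()/w.sum(),(w*g[0]).sum()/w.sum(),w.sum()])
    print(n,np.array(r),np.subtract(r[1],r[0])[:2])
    p=env.camera_params(n);h=[onplane(p,q[:2],.175) for q in r]
    th=[np.degrees(np.arctan2(*(k[:2]-[.457,-.335])[::-1])) for k in h];print("theta",th,"moved mm",1e3*(h[1]-h[0])[:2])
E
python3 cmp.py g0
```

```text
clock: 29.5
eef_pos: [0.4058, -0.0678, 0.1585]
ee_rot: [-3.14, 0.0, -0.121]
ft_force: [0.2, -0.9, -0.5]
opening: -0.002
top [[ 289.675   247.6054 3748.    ]
 [ 289.6025  248.1057 3794.    ]] [-0.0725  0.5003]
theta [np.float64(81.96639034517942), np.float64(83.18954598184084)] moved mm [-1.1733  0.1651]
scene [[ 252.529   210.7489 6990.    ]
 [ 252.2809  210.9852 7276.    ]] [-0.2481  0.2362]
theta [np.float64(81.84883828499942), np.float64(83.00305770029641)] moved mm [-1.1568 -0.496 ]
```

```bash
python3 -m pendant '[[[0,0,0,5,40,0,1],[0,0,0,5,40,0,1],[0,0,0,5,40,0,1],[0,0,0,5,40,0,1],[0,0,0,8,30,0,1],[0,0,0,10,10,0,1],[0,0,0,10,0,0,1],[0,0,0,7,0,0,1],[0,0,0,0,0,0,1],[0,0,0,0,0,0,1]]]'; python3 where.py h0
```

```text
clock: 30.6
eef_pos: [0.437, -0.2758, 0.1583]
ee_rot: [-3.141, 0.001, -0.123]
ft_force: [0.3, -0.0, -0.1]
opening: 0.002
clk 30.65 F [ 0.1132 -0.1522  0.8567] tcp [ 0.4368 -0.2759  0.1584] yaw -7.081002113096095 q6 2.70195902135013 centre in tool mm 27.30067825415644 56.194324277248995
red [252.2816 213.3883] 103 r 55.3329440756282 theta 82.22837880114763
```

```bash
python3 -m pendant '[[[0,0,0,2,1.1,0,1],[0,0,0,2,0,0,1],[0,0,0,1,0,0,1],[0,0,0,0.6,0,0,1],[0,0,0,0.6,0,0,1],[0,0,0,0,0,0,1],[0,0,0,0,0,0,1],[0,0,0,0,0,0,1],[0,0,0,0,0,0,1],[0,0,0,0,0,0,1]]]' && python3 where.py h1; python3 -m pendant '[[[0,0,0,-4,0,0,1],[0,0,0,-8,0,0,1],[0,0,0,-10,0,0,1],[0,0,0,-10,-10,0,1],[0,0,0,-8,-30,0,1],[0,0,0,-5,-40,0,1],[0,0,0,-5,-40,0,1],[0,0,0,-5,-40,0,1],[0,0,0,-5,-40,0,1],[0,0,0,0,0,0,1]]]'; python3 cmp.py g1
```

```text
clock: 31.65
eef_pos: [0.4428, -0.2787, 0.1582]
ee_rot: [-3.141, 0.0, -0.125]
ft_force: [-1.7, 1.3, 1.0]
opening: 0.001
clk 31.7 F [-1.8056  2.7142  1.3268] tcp [ 0.4428 -0.2787  0.1583] yaw -7.1720948235697985 q6 2.704939720222808 centre in tool mm 21.133287006568032 54.05466314209717
red [253.1829 213.4634] 82 r 53.77840900558388 theta 80.4862764025921
clock: 32.7
eef_pos: [0.407, -0.0691, 0.1585]
ee_rot: [-3.141, -0.0, -0.121]
ft_force: [0.0, -0.4, 0.2]
opening: -0.0
top [[ 289.675   247.6054 3748.    ]
 [ 289.6257  247.6711 3901.    ]] [-0.0493  0.0657]
theta [np.float64(81.96639034517942), np.float64(82.14104152096373)] moved mm [-0.1549  0.115 ]
scene [[ 252.529   210.7489 6990.    ]
 [ 252.5416  210.8988 7360.    ]] [0.0125 0.1499]
theta [np.float64(81.84883828499942), np.float64(82.2129495673742)] moved mm [-0.4279 -0.5963]
```

```bash
python3 -m pendant '[[[0,0,0,0,0,-10,1],[0,0,0,0,0,-20,1],[0,0,0,0,0,-20,1],[0,0,0,0,0,-20,1],[0,0,0,0,0,-10,1],[0,0,0,0,0,0,1],[0,0,0,0,0,0,1],[0,0,0,0,0,0,1],[0,0,0,0,0,0,1],[0,0,0,0,0,0,1]]]' && python3 cmp.py g2; python3 - <<'E'
from h import *
a=cv2.imread("pics/scene0.png");b=cv2.imread("pics/scene_g2.png");t=cv2.imread("pics/top_g2.png")
cv2.imwrite("pics/v5.png",np.hstack([cv2.resize(t,(400,300)),cv2.resize(cv2.absdiff(a,b),(400,300))]))
E
```

```text
clock: 33.8
eef_pos: [0.4081, -0.0728, 0.2378]
ee_rot: [3.142, 0.001, -0.125]
ft_force: [-0.4, -0.1, 0.5]
opening: -0.002
top [[ 289.675   247.6054 3748.    ]
 [ 289.6259  247.6699 3911.    ]] [-0.0491  0.0645]
theta [np.float64(81.96639034517942), np.float64(82.13809530083857)] moved mm [-0.1521  0.1145]
scene [[ 252.529   210.7489 6990.    ]
 [ 252.5406  210.8554 7225.    ]] [0.0116 0.1064]
theta [np.float64(81.84883828499942), np.float64(82.10082167040595)] moved mm [-0.2992 -0.428 ]
```

View pics/v5.png

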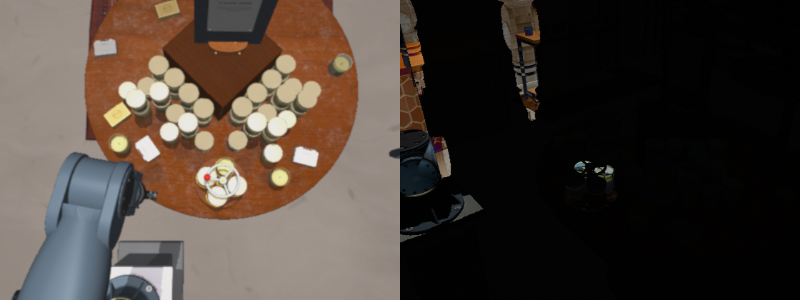

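The left panel shows the arm clear of the wheel and the red handle back at its start. In the difference picture only the robot and the carousel's candles (moved on by one) have changed, so no bystander moved.

```bash
python3 -c "
from station import env
print(env.finish_job())"
```

```text
the job is handed in; nothing more can be done
None
```

I pushed the wheel clockwise through one turn with the shut fingers against the side of the handle, then withdrew and lifted clear. I handed the job in after about 34 s on the robot's clock.

**End angle:** the top and scene cameras both put the handle 0.2 to 0.3° short of its starting angle, which is within what they can measure. I saw no overshoot or backward turning. A first check had found it 1.2° short, so I gave it one small forward nudge.

**Surroundings:** the before/after difference of the scene picture shows changes only in the robot and the carousel's candles. Nothing else on the table moved. The fingertips stayed about 158 mm above the table while at the wheel, so well above the candles and the deck.

**What went wrong:** I first tried to push with the tool's direction fixed. The handle bound against the finger after about 65°, with a force of about 17 N. I backed off, turned the tool, and finished with the tool turning along with the wheel, at about 1 to 4 N. The handle did not move measurably while I backed off.

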